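# Swap the backup cartridge in the docking drive

## Task

Change the backup cartridge in the black docking drive: push the one in it down until it lets go and pops up, take it out and stand it in the rack's empty bay, then stand the other full-height cartridge from the rack in the drive and push it down until it latches, so that it stays down when you let go. Leave the short cleaning cartridge in its bay, and do not knock the other things on the desk about.

Things in the scene. Friction and masses are not known exactly. Their poses are not given: they have to be found in the camera images.
- dock: desktop docking drive for backup cartridges: black housing fixed to the desk, 78 (x) x 130 (y) x 84 (z) mm; origin at the centre of its underside, z up. A slot in its top, 27 mm (x) by 84 mm (y), leads straight down onto a sprung tray. A plug stands 32 mm out of its rear (+x), 28 mm high.
- dock_mouth (a point): centre of the slot's mouth, level with the dock's top 84 mm above the desk; same axes as the dock (slot long along y). The mouth has a 6 mm bevel all round.
- tray (a joint): depth (m) of the dock's sprung tray, which carries the cartridge straight down: -0.012 raised, 0 latched, +0.008 bottom stop. Push-push latch: from raised, pressed to the stop (20 mm) and let go it comes back to 0 and stays; from latched, pressed to the stop and let go it rises to -0.012. Shorter presses change nothing. Pushing down takes 6 to 9 N and a little friction.
- tray_floor (a point): centre of the tray's floor on which the cartridge stands: 42 mm above the desk raised, 30 mm latched. While the tray is down two steel tongues lock the cartridge by its notches, so it cannot be pulled out; with the tray raised it lifts out freely. The tray is damped and takes about half a second to rise.
- used_cart_center (a point): centre (50 mm up) of the used cartridge, latched in the dock at the start: grey block 24 mm thick (its x), 80 mm wide (y), 100 mm tall (z), 0.18 to 0.29 kg, paper label on both alike broad faces, ridges near the top, a 10 mm notch low in each narrow side. Its top stands 46 mm above the dock's top latched, 58 mm raised. Grip across the 24 mm near the top.
- fresh_cart_center (a point): centre (50 mm up) of the fresh cartridge: same make, size, axes and look as the used one; stands in a bay of the rack at the start. Either broad face may go to the front.
- clean_cart_center (a point): centre (38 mm up) of the cleaning cartridge in another bay of the rack: same thickness and width but only 76 mm tall, with a round dark window in place of the label. It stays where it is.
- rack: grey steel rack fixed to the desk, 104 (x) x 198 (y) mm, origin under its centre: three bays at y = -62, 0, +62 mm, floors 8 mm above the desk. A cartridge stands in a bay with its 24 mm along the rack's y, its top 108 mm up. Bay 28 (y) x 84 (x) mm; side plates with splayed lips, tops 56 mm above the desk; end lips 28 mm.
- free_bay_floor (a point): centre of the floor of the bay that is empty at the start (which one varies); same axes as the rack
- torch: pocket torch standing upright, 29 mm across, 76 mm tall; a bystander, origin at the centre of its underside
- glue: white roller bottle with a round green cap, standing, 36x42 mm, 106 mm tall; a bystander, origin at the centre of its underside
- staples: small carton of staples, 62x48x26 mm; a bystander, origin at the centre of its underside
- tape_roll: small roll of black tape lying flat, 59 mm across, 19 mm high; a bystander, origin at the centre of its underside
- counter: hand tally counter, 46x54x32 mm; a bystander, origin at the centre of its underside
Not all that is in view belongs to the job. Leave any blue look-alike of the part that bears clean_cart_center alone.

How it is judged (in metres and radians):
On the way, in this order (a step that is already met when the one before it is completed fails the run):
1. the used cartridge has been let go by the latch and stands raised in the dock (value of joint tray below -0.009 m and horizontal distance between used_cart_center and dock_mouth below 0.008 m), for 0.1 s.
2. the used cartridge is out of the dock (horizontal distance between used_cart_center and dock_mouth above 0.08 m), for 0.1 s.
At the end, for the whole second after the job is handed in: Fresh cartridge upright on the dock's tray, centre within 5 mm of the slot's, tray held by its latch (within 1.5 mm of 0); used cartridge upright on the floor of the bay that was empty, within 8 mm of its centre; cleaning cartridge upright, moved under 12 mm; all at rest (value of joint tray between -0.0015 and 0.0015 m and velocity of joint tray between -0.01 and 0.01 m/s and horizontal distance between fresh_cart_center and dock_mouth below 0.005 m and z of fresh_cart_center in the frame of dock between 0.077 and 0.083 m and angle between fresh_cart_center's own z axis and vertical below 0.08 rad and horizontal distance between used_cart_center and free_bay_floor below 0.008 m and z of used_cart_center in the frame of free_bay_floor between 0.046 and 0.054 m and angle between each of used_cart_center, clean_cart_center's own z axis and vertical below 0.12 rad and distance of clean_cart_center from where it was at the start of the episode below 0.012 m and linear speed of each of fresh_cart, used_cart below 0.02 m/s and angular speed of each of fresh_cart, used_cart below 0.2 rad/s); the robot touches nothing.
It fails at once if one of the bystanders on the desk is knocked more than 30 mm away (distance of any of torch, glue, staples, tape_roll, counter from where it was at the start of the episode above 0.03 m).
It fails at once if the cleaning cartridge is taken out of its bay (distance of clean_cart_center from where it was at the start of the episode above 0.03 m).
It also fails if it takes over 61 s, if anything falls off the work surface, if the arm or the gripper's body presses on something with over 40 N, if the wrist force passes 120 N, or if a joint passes its speed limit or range.

## Robot

A 7-joint arm with a two-finger parallel gripper is mounted at the origin on a cart in front of the work surface, level with it; the furniture and walls round the work are solid. World frame = base frame: x ahead of the robot, y to its left, z up, the work surface at z = 0. Lengths are in mm, angles in rad, forces in N, time in s.
With the tool pointing down it reaches from about 400 to 850 mm from the base axis. Payload 4.5 kg.
Tool frame: the origin (TCP) lies at the very end of the fingers, on their centre line; the grasp point (between the pads) lies env.grasp_offset behind it (env.grasp_offset is the distance from the TCP to the grasp point, in mm); z points along the fingers, y is the line along which they close (so a half turn about z gives the same grasp; the last joint's range is limited). The gripper opens to 85 mm and grips with 20 to 120 N. Pads are 22 mm wide; open, the fingers measure 114 mm over their backs; the gripper's body (76 mm by 85 mm) begins 54 mm behind the grasp point. The pads swing forward as they close: fully open they stand 13 mm farther back than shut.
Start: joints at [1.154, 0.689, -0.195, 1.565, 0.157, 0.902, -0.215], TCP at [272.335, -562.573, 231.317] pointing down, gripper open.
Joint ranges: [-3.01, 3.01], [-0.46, 2.08], [-1.47, 1.51], [0.13, 2.56], [-1, 4.14], [0.04, 2.09], [-2.66, 2.66]. Speed limits (rad/s): [2.57, 2.57, 3.14, 3.14, 3.14, 3.14, 3.14].

## Interface

Orientations are given as [roll, pitch, yaw] about the fixed x, y, z axes, in that order (R = Rz(yaw) Ry(pitch) Rx(roll)).
In Python, from workcell import env gives the robot as it stands.
- The arm moves only by the tool send_rows, never from a script. Its argument "targets" is a list of rows, each an object with "travel": the shift along the tool's x, y, z each as a share of 0.15 m, from -1 to 1, a list of three; "spin": the turn about the tool's z as a share of pi/4 rad, from -1 to 1; "claw": the gripper's target within -1 to 1 (fully open at 1, half-way at 0, shut at -1). A call has 1 to 20 rows; each row is the pose to reach, as a shift and turn from the pose commanded when the call began, along the tool's axes at that moment; what a row does not reach only later rows make up. A row lasts 1/8 s, in which the tool goes at most 62.5 mm and 10.7 degrees, less where a joint would pass 70% of its speed; a pose out of reach is approached as far as the arm can. A call with a number of a shift or a turn outside -1 to 1 is refused whole. A call with a gripper value outside its range is refused whole. The fingers move at their own pace and stop on an object; the grip force is fixed at half the most. Time passes only in rows, so rows that repeat a pose let the fingers close. It gives the time, the measured TCP pose, the force, the opening and the grip force at its end, in the units of the state.
- env.observe(): the state, without advancing time (a new reading comes with each control period).
- env.capture(name): name is "side" or "top"; returns a dict with "pixels" (384x512x3 uint8, red, green, blue), "z_map" (384x512 float32, mm along the optical axis (not along the pixel's ray), 0 where there is no reading), "fx", "fy", "cx", "cy" (pixels), "cam_to_world" (4x4, takes a point from camera to world coordinates). Camera axes: x right, y up, looking along -z (the intrinsics and any distortion apply to the point x, -y, -z); pixel columns grow to the right and rows downward; lengths in mm; the calibration is good to about 2 mm. A picture is of the moment at which its call begins.
- env.close_job(): hands the job in; it is judged then, once.
The state is a dict: "time_s": time; "q": joint angles; "qvel": joint speeds; "effort": joint torques, N m; "position": TCP position; "orientation": TCP orientation; "contact_force": force on the tool from outside, world axes, zero at the start; "moment": the same for the moment, N m; "grip_width": opening from 0.0 (shut) to 1.0 (fully open); "gripper_force": force on a finger pad.
Only numpy, scipy, OpenCV 4.12 (cv2) and the standard library are available. Lean on these libraries where they do the work, as an engineer would, in place of code of your own. Each camera call takes 0.05 s, during which the arm holds its last target. There are 200 camera calls.

## Working session

There is one attempt and no reset: what is moved stays moved. The work goes in short steps, Python scripts to look and compute and a tool call to move; the robot and the scene stay as the last step left them, time stands still between calls to the robot, and variables do not carry over. Pictures are saved under pics/ and viewed, at most 10 in all, crops included, and the job is handed in when it is done.

Besides the shell and the picture viewer there is one more tool, called in YAML: its name, and indented under it one key for each argument. send_rows: Moves the arm, as the interface text tells. Its arguments: {"type":"object","properties":{"targets":{"type":"array","items":{"type":"object","properties":{"travel":{"type":"array","items":{"type":"number"}},"spin":{"type":"number"},"claw":{"type":"number"}}}}},"required":["targets"]}

```bash
mkdir -p pics; cat > h.py <<'E'
import numpy as np,cv2
from workcell import env
def cap(n):
    c=env.capture(n); np.savez(f'{n}.npz',**{k:np.array(v) for k,v in c.items()}); return c
def cloud(c):
    z=np.array(c['z_map']).astype(float);v,u=np.mgrid[:384,:512]
    P=np.stack([(u-c['cx'])/c['fx']*z,-(v-c['cy'])/c['fy']*z,-z,np.ones_like(z)],-1)
    W=(P@np.array(c['cam_to_world']).T)[...,:3]; W[z==0]=np.nan
    return W
E
python3 - <<'E'
from h import *
for n in('top','side'):
    c=cap(n); print(n,[k for k in c],c['fx'],c['fy'],c['cx'],c['cy'],np.round(c['cam_to_world'],3).tolist())
    cv2.imwrite(f'pics/{n}0.png',cv2.resize(c['pixels'][...,::-1],(800,600)))
print(env.observe(),env.grasp_offset)
E
```

```text
top ['pixels', 'z_map', 'fx', 'fy', 'cx', 'cy', 'cam_to_world'] 392.2308028415667 392.2308028415667 259.3550641014695 190.40185958963832 [[-0.152, 0.949, -0.278, 68.379], [-0.988, -0.144, 0.051, -156.108], [0.008, 0.282, 0.959, 1581.32], [0.0, 0.0, 0.0, 1.0]]
side ['pixels', 'z_map', 'fx', 'fy', 'cx', 'cy', 'cam_to_world'] 477.3290384910856 477.3290384910856 250.47740827429328 200.3223273400304 [[1.0, 0.012, -0.016, 487.137], [-0.019, 0.83, -0.557, -1042.563], [0.006, 0.557, 0.83, 1293.214], [0.0, 0.0, 0.0, 1.0]]
{'time_s': 0.1, 'q': array([ 1.15377125,  0.68991717, -0.19451596,  1.56624705,  0.15728234,
        0.90252861, -0.21507067]), 'qvel': array([-4.21828074e-04, -3.34373703e-03, -5.02425294e-04, -5.60160508e-03,
       -9.25210728e-05,  2.12890061e-04,  4.42701667e-04]), 'effort': array([-3.20475410e-03, -5.40595937e+01, -1.27138417e+00, -1.58984792e+01,
        9.39069927e-03,  4.42187171e-03, -1.12632387e-05]), 'position': array([ 272.0167312 , -562.03596459,  230.55163573]), 'orientation': array([-3.13988544e+00,  1.16459139e-04,  4.50917554e-01]), 'contact_force': array([0.07111418, 0.48930782, 0.68399389]), 'moment': array([-0.00029821, -0.01611745,  0.01412834]), 'gripper_force': 0.0, 'grip_width': 0.9977845558396435} 18.700000000000003
```

View pics/top0.png

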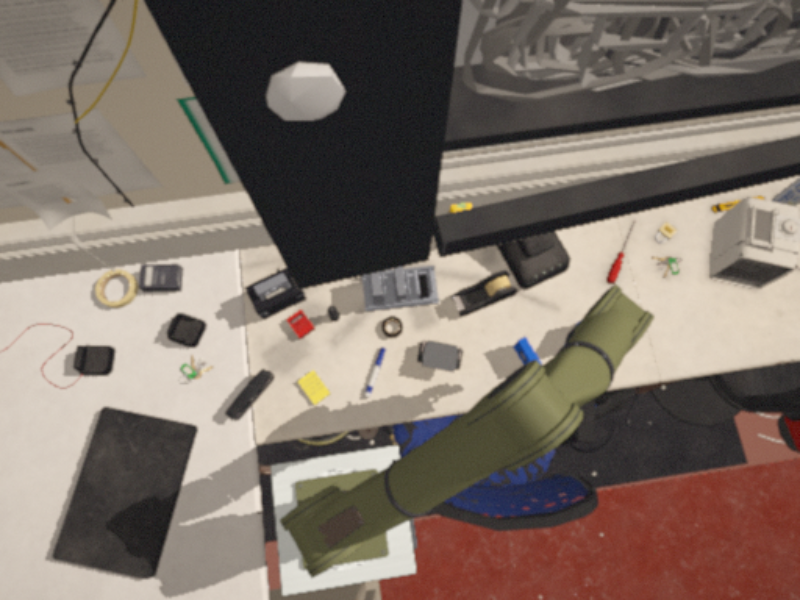

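View pics/side0.png

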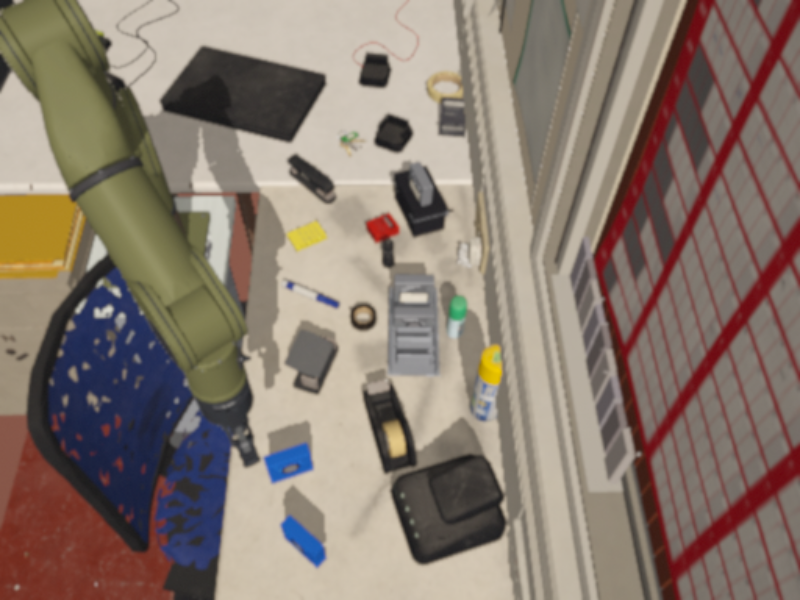

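```bash
python3 - <<'E'
from h import *
from scipy.ndimage import median_filter
for n,(u0,v0,w,h) in {'side':(235,90,80,160),'top':(145,160,150,85)}.items():
    c=np.load(n+'.npz'); W=cloud(c)
    im=c['pixels'][v0:v0+h,u0:u0+w,::-1]; s=min(800//w,600//h) 
    s=5 if n=='top' else 3.75
    cv2.imwrite(f'pics/{n}1.png',cv2.resize(im,None,fx=s,fy=s,interpolation=cv2.INTER_CUBIC))
    def rep(name,m):
        Q=W[m&np.isfinite(W[...,2])]
        if len(Q)<5: print(n,name,len(Q));return
        r=cv2.minAreaRect(Q[:,:2].astype(np.float32)); print(n,name,len(Q),np.round(Q.mean(0),1),np.round(np.median(Q[:,2]),1),np.round(r[0],1),np.round(r[1],1),round(r[2],1), Q[:,:2].min(0).round(),Q[:,:2].max(0).round())
    for lo,hi in((15,40),(45,65),(65,78),(78,90),(98,114),(120,140)):
        m=((W[...,2]>lo)&(W[...,2]<hi)&(W[...,0]>400)&(W[...,0]<900)&(W[...,1]>-500)&(W[...,1]<250)).astype(np.uint8)
        k,L,S,_=cv2.connectedComponentsWithStats(m)
        for i in range(1,k):
            if S[i,4]>12: rep(f'{lo}-{hi}',L==i)
E
```

```text
side 15-40 146 [576.3  52.9  28.2] 28.8 [578.9  87.2] [ 76.7 124.4] 19.3 [526.  20.] [633. 135.]
side 15-40 236 [494.2  41.9  26.1] 26.7 [493.   44.6] [64.  54.4] 29.0 [458.  10.] [531.  80.]
side 15-40 62 [667.5 -39.2  27. ] 27.7 [667.1 -37.8] [45.4 20.2] 89.6 [657. -61.] [677. -15.]
side 15-40 41 [506.3 -53.2  27. ] 24.7 [504.3 -51.6] [15.2 28.2] 79.6 [492. -59.] [519. -42.]
side 15-40 133 [ 508.3 -220.    26.8] 26.9 [ 509.9 -226.5] [200.8  14.1] 87.4 [ 502. -327.] [ 519. -126.]
side 15-40 155 [ 595.4 -230.6   27.9] 27.8 [ 574.8 -228.9] [201.3  56.2] 88.6 [ 548. -330.] [ 605. -129.]
side 15-40 135 [ 451.9 -193.5   19.9] 19.9 [ 451.7 -192.6] [51.5 59.2] 0.4 [ 426. -222.] [ 477. -163.]
side 15-40 53 [ 636.9 -233.3   26.8] 26.0 [ 637.5 -231.6] [19.4 33. ] 79.6 [ 623. -242.] [ 655. -219.]
side 15-40 82 [ 554.8 -242.8   28.5] 28.2 [ 552.9 -240. ] [76.3 17.8] 0.8 [ 515. -249.] [ 591. -231.]
side 15-40 88 [ 552.1 -275.2   28.4] 28.1 [ 552.8 -274.5] [ 7.8 65.2] 86.7 [ 520. -280.] [ 585. -271.]
side 15-40 98 [ 551.2 -306.    27.8] 28.5 [ 554.9 -304.5] [71.  18.5] 9.4 [ 519. -310.] [ 588. -2
[... 6156 characters left out ...]
1.] [ 586. -215.]
top 78-90 325 [566.5 100.8  83.5] 83.1 [575.  96.] [ 81.9 126.9] 18.7 [520.  24.] [627. 165.]
top 78-90 30 [ 506.5 -478.4   81.1] 80.9 [ 506.1 -477.3] [26.  31.1] 11.1 [ 492. -490.] [ 522. -462.]
top 98-114 61 [689.1 161.1 106.9] 107.1 [689.6 163.3] [  6.5 162.6] 0.2 [686.  82.] [693. 245.]
top 98-114 88 [ 541.5 -165.9  106.7] 107.1 [ 541.8 -165.9] [24.1 60.2] 89.0 [ 511. -178.] [ 572. -154.]
top 98-114 23 [562.2  98.2 106.4] 106.2 [562.2  99. ] [ 6.2 60.3] 18.1 [552.  71.] [573. 127.]
top 120-140 83 [689.  171.4 130. ] 129.8 [689.1 165. ] [  7.4 168.7] 0.4 [685.  81.] [693. 249.]
top 120-140 136 [574.8  93.1 129. ] 129.0 [575.   93.8] [27. 79.] 22.0 [552.  54.] [600. 133.]
```

View pics/side1.png

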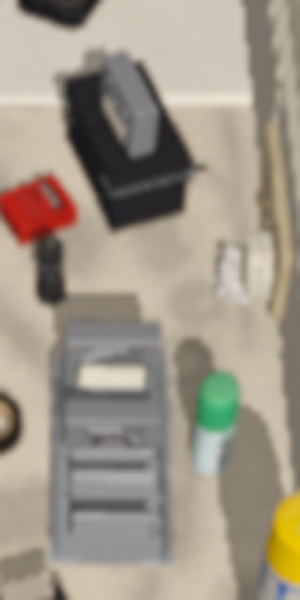

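View pics/top1.png

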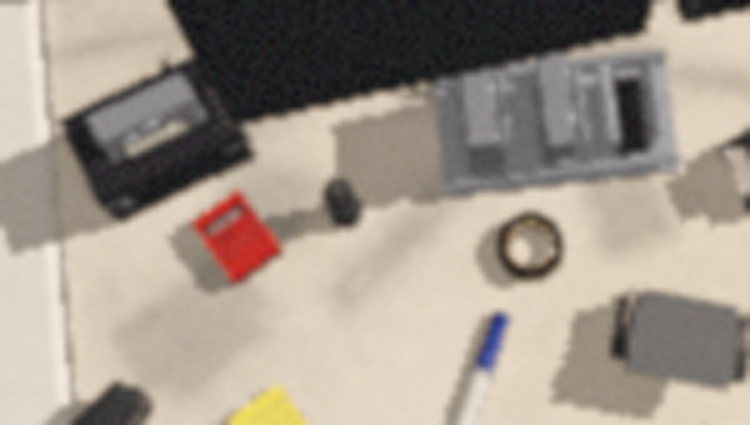

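```bash
python3 - <<'E'
from h import *
c=np.load('top.npz');W=cloud(c)
for u,v in((300,285),(430,270),(350,200),(440,150),(200,30),(450,20),(440,240),(600,210),(300,90)):
    print('top',u,v,W[int(v*.64),int(u*.64)].round())
c=np.load('side.npz');W=cloud(c)
m=(W[...,2]>150)&(W[...,0]>480)&(W[...,0]<720)&(W[...,1]>-450)&(W[...,1]<250)
Q=W[m]
for x in range(480,720,30):
    q=Q[(Q[:,0]>=x)&(Q[:,0]<x+30)]
    if len(q): print(x,len(q),q.min(0).round(),q.max(0).round())
E
```

```text
top 300 285 [ 175. -118. 1269.]
top 430 270 [ 578. -312.   55.]
top 350 200 [ 178. -152. 1355.]
top 440 150 [ 181. -188. 1380.]
top 200 30 [ 176. -125. 1460.]
top 450 20 [ 181. -186. 1448.]
top 440 240 [ 187. -195. 1274.]
top 600 210 [ 189. -284. 1278.]
top 300 90 [ 172. -145. 1439.]
630 39 [ 657. -414.  150.] [ 660. -125.  197.]
660 697 [ 660. -447.  150.] [690. 224. 244.]
690 3176 [ 690. -450.  150.] [720. 250. 288.]
```

```bash
cat >> h.py <<'E'
def plan(*wps,P=None):
    """wps: (x,y,z,yaw_deg); prints travel/spin/rows for calls"""
    s=env.observe()
    print('t',round(s['time_s'],2),'pos',s['position'].round(1),'rpy',s['orientation'].round(3),'F',s['contact_force'].round(1),'w',round(s['grip_width'],3),'q',s['q'].round(2))
    p=np.array(s['position']);yaw=s['orientation'][2]
    for w in wps:
        while True:
            d=np.array(w[:3])-p; a=np.radians(w[3])-yaw; a=(a+np.pi)%(2*np.pi)-np.pi
            R=np.array([[np.cos(yaw),np.sin(yaw),0],[np.sin(yaw),-np.cos(yaw),0],[0,0,-1]])
            t=R.T@d/150; sp=-a/(np.pi/4)
            k=max(1,abs(t).max(),abs(sp)); t=(t/k).round(3); sp=round(sp/k,3)
            n=int(max(np.ceil(np.linalg.norm(t)*150/62.5),np.ceil(abs(sp)*45/10.7)))
            print(w,'travel',t.tolist(),'spin',sp,'rows>=',n)
            p=p+R@t*150; yaw-=sp*np.pi/4
            if k==1: break
E
python3 -c "
from h import *
plan((430,-230,260,70),(576,94,200,108.5),(576,94,140,108.5))"
```

```text
t 0.1 pos [ 272.  -562.   230.6] rpy [-3.14   0.     0.451] F [0.1 0.5 0.7] w 0.998 q [ 1.15  0.69 -0.19  1.57  0.16  0.9  -0.22]
(430, -230, 260, 70) travel [1.0, -0.802, -0.103] spin -0.513 rows>= 4
(430, -230, 260, 70) travel [1.0, -0.28, -0.083] spin -0.416 rows>= 3
(430, -230, 260, 70) travel [0.131, 0.007, -0.01] spin -0.052 rows>= 1
(576, 94, 200, 108.5) travel [1.0, 0.074, 0.169] spin -0.362 rows>= 3
(576, 94, 200, 108.5) travel [1.0, 0.375, 0.18] spin -0.386 rows>= 3
(576, 94, 200, 108.5) travel [0.235, 0.183, 0.051] spin -0.108 rows>= 1
(576, 94, 140, 108.5) travel [0.0, 0.0, 0.4] spin 0.0 rows>= 1
```

send_rows:
  targets:
    - {"travel":[0.5,-0.4,-0.1],"spin":-0.25,"claw":-1}
    - {"travel":[1,-0.8,-0.1],"spin":-0.51,"claw":-1}
    - {"travel":[1,-0.8,-0.1],"spin":-0.51,"claw":-1}
    - {"travel":[1,-0.8,-0.1],"spin":-0.51,"claw":-1}
    - {"travel":[1,-0.8,-0.1],"spin":-0.51,"claw":-1}

```text
time_s: 0.72
position: [354.9, -389.3, 246.2]
orientation: [-3.141, 0.001, 0.852]
contact_force: [0.0, 0.2, -0.7]
grip_width: -0.003
gripper_force: 0.0
```

send_rows:
  targets:
    - {"travel":[1,-0.28,-0.08],"spin":-0.42,"claw":-1}
    - {"travel":[1,-0.28,-0.08],"spin":-0.42,"claw":-1}
    - {"travel":[1,-0.28,-0.08],"spin":-0.42,"claw":-1}
    - {"travel":[1,-0.28,-0.08],"spin":-0.42,"claw":-1}

```text
time_s: 1.23
position: [423.3, -248.1, 258.4]
orientation: [3.141, -0.0, 1.183]
contact_force: [-0.2, -0.4, -0.1]
grip_width: -0.0
gripper_force: 0.0
```

```bash
python3 -c "
from h import *
plan((576,94,200,108.5),(576,94,140,108.5))"
```

```text
t 1.23 pos [ 423.3 -248.1  258.4] rpy [ 3.141 -0.     1.183] F [-0.2 -0.4 -0.1] w -0.0 q [ 0.7   0.5  -0.41  1.92  0.27  0.78 -0.24]
(576, 94, 200, 108.5) travel [1.0, 0.032, 0.156] spin -0.362 rows>= 3
(576, 94, 200, 108.5) travel [1.0, 0.328, 0.164] spin -0.381 rows>= 3
(576, 94, 200, 108.5) travel [0.363, 0.257, 0.069] spin -0.162 rows>= 2
(576, 94, 140, 108.5) travel [0.0, -0.0, 0.4] spin 0.0 rows>= 1
```

send_rows:
  targets:
    - {"travel":[1,0.03,0.15],"spin":-0.36,"claw":-1}
    - {"travel":[1,0.03,0.15],"spin":-0.36,"claw":-1}
    - {"travel":[1,0.03,0.15],"spin":-0.36,"claw":-1}
    - {"travel":[1,0.03,0.15],"spin":-0.36,"claw":-1}

```text
time_s: 1.72
position: [483.9, -112.2, 235.2]
orientation: [-3.141, 0.0, 1.464]
contact_force: [0.8, -0.6, 0.6]
grip_width: -0.0
gripper_force: 0.0
```

send_rows:
  targets:
    - {"travel":[1,0.33,0.16],"spin":-0.38,"claw":-1}
    - {"travel":[1,0.33,0.16],"spin":-0.38,"claw":-1}
    - {"travel":[1,0.33,0.16],"spin":-0.38,"claw":-1}
    - {"travel":[1,0.33,0.16],"spin":-0.38,"claw":-1}

```text
time_s: 2.22
position: [549.6, 31.7, 211.2]
orientation: [-3.142, 0.0, 1.762]
contact_force: [-0.2, -0.5, -0.4]
grip_width: -0.0
gripper_force: 0.0
```

send_rows:
  targets:
    - {"travel":[0.36,0.25,0.07],"spin":-0.16,"claw":-1}
    - {"travel":[0.36,0.25,0.07],"spin":-0.16,"claw":-1}
    - {"travel":[0.36,0.25,0.07],"spin":-0.16,"claw":-1}
    - {"travel":[0.36,0.25,0.07],"spin":-0.16,"claw":-1}

```text
time_s: 2.72
position: [575.0, 88.7, 201.2]
orientation: [-3.14, 0.002, 1.884]
contact_force: [0.1, -0.0, 0.2]
grip_width: -0.002
gripper_force: 0.0
```

```bash
python3 - <<'E'
from h import *
plan((576,94,140,108.5),(576,94,122,108.5))
E
```

```text
t 2.73 pos [575.   88.7 201.2] rpy [-3.140e+00  2.000e-03  1.884e+00] F [ 0.1 -0.   0.2] w -0.002 q [ 0.07  0.71 -0.52  1.72  0.46  0.84 -0.35]
(576, 94, 140, 108.5) travel [0.032, 0.017, 0.408] spin -0.013 rows>= 1
(576, 94, 122, 108.5) travel [-0.0, 0.0, 0.12] spin 0.0 rows>= 1
```

send_rows:
  targets:
    - {"travel":[0.03,0.017,0.3],"spin":-0.013,"claw":-1}
    - {"travel":[0.03,0.017,0.45],"spin":-0.013,"claw":-1}
    - {"travel":[0.03,0.017,0.45],"spin":-0.013,"claw":-1}

```text
time_s: 3.1
position: [575.0, 95.0, 132.6]
orientation: [-3.138, 0.001, 1.896]
contact_force: [0.1, -0.2, -1.0]
grip_width: -0.001
gripper_force: 0.0
```

send_rows:
  targets:
    - {"travel":[0,0,0.03],"spin":0,"claw":-1}
    - {"travel":[0,0,0.05],"spin":0,"claw":-1}
    - {"travel":[0,0,0.05],"spin":0,"claw":-1}

```text
time_s: 3.48
position: [577.1, 96.9, 127.6]
orientation: [3.139, 0.001, 1.897]
contact_force: [-0.3, -1.9, 4.4]
grip_width: 0.002
gripper_force: 2.5
```

send_rows:
  targets:
    - {"travel":[0,0,0.02],"spin":0,"claw":-1}
    - {"travel":[0,0,0.04],"spin":0,"claw":-1}
    - {"travel":[0,0,0.05],"spin":0,"claw":-1}
    - {"travel":[0,0,0.05],"spin":0,"claw":-1}

```text
time_s: 3.98
position: [578.6, 97.5, 122.2]
orientation: [3.136, 0.002, 1.897]
contact_force: [-1.6, -3.1, 18.5]
grip_width: -0.001
gripper_force: 9.2
```

send_rows:
  targets:
    - {"travel":[0,0,0.015],"spin":0,"claw":-1}
    - {"travel":[0,0,0.015],"spin":0,"claw":-1}

```text
time_s: 4.22
position: [579.2, 97.8, 122.1]
orientation: [3.134, 0.003, 1.897]
contact_force: [-5.4, -3.2, 33.5]
grip_width: -0.002
gripper_force: 16.5
```

send_rows:
  targets:
    - {"travel":[0,0,-0.15],"spin":0,"claw":-1}
    - {"travel":[0,0,-0.4],"spin":0,"claw":-0.1}
    - {"travel":[0,0,-0.4],"spin":0,"claw":0}
    - {"travel":[0,0,-0.4],"spin":0,"claw":0}
    - {"travel":[0,0,-0.4],"spin":0,"claw":0}
    - {"travel":[0,0,-0.4],"spin":0,"claw":0}
    - {"travel":[0,0,-0.4],"spin":0,"claw":0}

```text
time_s: 5.1
position: [576.0, 97.4, 176.0]
orientation: [-3.141, -0.0, 1.898]
contact_force: [0.7, 0.3, -0.0]
grip_width: 0.504
gripper_force: 0.0
```

```bash
python3 - <<'E'
from h import *
plan((576,94,111,108.5))
for n in('top','side'):
    W=cloud(cap(n))
    m=(W[...,2]>120)&(W[...,2]<160)&(W[...,0]>530)&(W[...,0]<630)&(W[...,1]>40)&(W[...,1]<150)
    Q=W[m]; z=np.percentile(Q[:,2],[10,50,90]).round(1)
    T=Q[Q[:,2]>(136)]; 
    print(n,len(Q),z,len(T),T.mean(0).round(1) if len(T) else '', cv2.minAreaRect(T[:,:2].astype(np.float32)) if len(T)>5 else '')
E
```

```text
t 5.1 pos [576.   97.4 176. ] rpy [-3.141 -0.     1.898] F [ 0.7  0.3 -0. ] w 0.504 q [ 0.05  0.74 -0.51  1.74  0.49  0.79 -0.37]
(576, 94, 111, 108.5) travel [-0.022, -0.007, 0.434] spin 0.006 rows>= 2Traceback (most recent call last):
  File "<stdin>", line 6, in <module>
    return _quantile_unchecked(
        a, q, axis, out, overwrite_input, method, keepdims, weights)
    return _ureduce(a,
                    func=_quantile_ureduce_func,
    ...<5 lines>...
                    overwrite_input=overwrite_input,
                    method=method)
    r = func(a, **kwargs)
    result = _quantile(arr,
                       quantiles=q,
    ...<2 lines>...
                       out=out,
                       weights=wgt)
    slices_having_nans = np.isnan(arr[-1, ...])
                                  ~~~^^^^^^^^^
IndexError: index -1 is out of bounds for axis 0 with size 0
```

```bash
python3 - <<'E'
from h import *
c=cap('side'); W=cloud(c)
cv2.imwrite('pics/side2.png',cv2.resize(c['pixels'][80:180,210:320,::-1],None,fx=6,fy=6,interpolation=cv2.INTER_CUBIC))
m=(W[...,2]>135)&(W[...,2]<148)&(W[...,0]>530)&(W[...,0]<630)&(W[...,1]>40)&(W[...,1]<150)
print(m.sum(),np.median(W[m],0))
E
```

```text
137 [578.02636384  87.15604687 142.68455714]
```

View pics/side2.png

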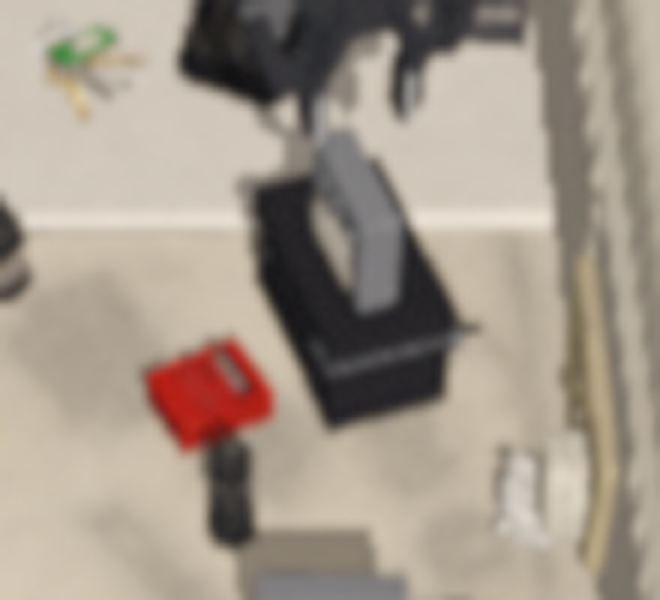

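send_rows:
  targets:
    - {"travel":[-0.022,-0.007,0.2],"spin":0.005,"claw":0}
    - {"travel":[-0.022,-0.007,0.467],"spin":0.005,"claw":0}
    - {"travel":[-0.022,-0.007,0.467],"spin":0.005,"claw":0}
    - {"travel":[-0.022,-0.007,0.467],"spin":0.005,"claw":0}

```text
time_s: 5.7
position: [577.0, 94.6, 107.6]
orientation: [3.14, -0.0, 1.895]
contact_force: [0.2, 0.1, 0.7]
grip_width: 0.501
gripper_force: 0.0
```

send_rows:
  targets:
    - {"travel":[0,0,0],"spin":0,"claw":-1}
    - {"travel":[0,0,0],"spin":0,"claw":-1}
    - {"travel":[0,0,0],"spin":0,"claw":-1}
    - {"travel":[0,0,0],"spin":0,"claw":-1}
    - {"travel":[0,0,0],"spin":0,"claw":-1}

```text
time_s: 6.32
position: [577.4, 94.4, 107.0]
orientation: [3.139, -0.0, 1.894]
contact_force: [2.9, 0.8, 2.3]
grip_width: 0.275
gripper_force: 61.1
```

```bash
python3 - <<'E'
from h import *
plan()
E
```

```text
t 6.33 pos [577.4  94.4 107. ] rpy [ 3.139 -0.     1.894] F [2.9 0.8 2.3] w 0.275 q [ 0.01  0.84 -0.45  1.79  0.56  0.64 -0.44]
```

send_rows:
  targets:
    - {"travel":[0,0,-0.1],"spin":0,"claw":-1}
    - {"travel":[0,0,-0.3],"spin":0,"claw":-1}
    - {"travel":[0,0,-0.55],"spin":0,"claw":-1}
    - {"travel":[0,0,-0.8],"spin":0,"claw":-1}
    - {"travel":[0,0,-0.8],"spin":0,"claw":-1}
    - {"travel":[0,0,-0.8],"spin":0,"claw":-1}

```text
time_s: 7.08
position: [574.6, 92.9, 225.4]
orientation: [-3.138, 0.001, 1.894]
contact_force: [-0.1, -0.8, -2.0]
grip_width: 0.273
gripper_force: 61.1
```

```bash
python3 - <<'E'
from h import *
plan((550,-291,225,-2))
E
```

```text
t 7.08 pos [574.6  92.9 225.4] rpy [-3.138e+00  1.000e-03  1.894e+00] F [-0.1 -0.8 -2. ] w 0.273 q [ 0.08  0.68 -0.55  1.69  0.44  0.9  -0.33]
(550, -291, 225, -2) travel [-0.967, -0.395, 0.001] spin 1.0 rows>= 5
(550, -291, 225, -2) travel [-0.962, 0.405, 0.001] spin 1.0 rows>= 5
(550, -291, 225, -2) travel [-0.18, 0.441, 0.001] spin 0.456 rows>= 2
```

send_rows:
  targets:
    - {"travel":[-0.19,-0.08,0],"spin":0.2,"claw":-1}
    - {"travel":[-0.39,-0.16,0],"spin":0.4,"claw":-1}
    - {"travel":[-0.58,-0.24,0],"spin":0.6,"claw":-1}
    - {"travel":[-0.77,-0.32,0],"spin":0.8,"claw":-1}
    - {"travel":[-0.97,-0.4,0],"spin":1,"claw":-1}
    - {"travel":[-0.97,-0.4,0],"spin":1,"claw":-1}

```text
time_s: 7.82
position: [563.4, -67.2, 224.5]
orientation: [-3.138, 0.005, 1.103]
contact_force: [0.3, 0.0, -1.5]
grip_width: 0.269
gripper_force: 61.0
```

send_rows:
  targets:
    - {"travel":[-0.19,0.08,0],"spin":0.2,"claw":-1}
    - {"travel":[-0.38,0.16,0],"spin":0.4,"claw":-1}
    - {"travel":[-0.58,0.24,0],"spin":0.6,"claw":-1}
    - {"travel":[-0.77,0.32,0],"spin":0.8,"claw":-1}
    - {"travel":[-0.96,0.4,0],"spin":1,"claw":-1}
    - {"travel":[-0.96,0.4,0],"spin":1,"claw":-1}

```text
time_s: 8.57
position: [553.6, -220.9, 225.0]
orientation: [-3.142, 0.004, 0.321]
contact_force: [0.2, 0.8, -1.7]
grip_width: 0.273
gripper_force: 60.9
```

```bash
python3 - <<'E'
from h import *
plan((550,-291,225,-2))
E
```

```text
t 8.57 pos [ 553.6 -220.9  225. ] rpy [-3.142  0.004  0.321] F [ 0.2  0.8 -1.7] w 0.273 q [ 0.37  0.66 -0.13  1.66  0.11  0.83 -1.05]
(550, -291, 225, -2) travel [-0.17, 0.436, 0.0] spin 0.453 rows>= 2
```

send_rows:
  targets:
    - {"travel":[-0.08,0.2,0],"spin":0.2,"claw":-1}
    - {"travel":[-0.17,0.436,0],"spin":0.4,"claw":-1}
    - {"travel":[-0.17,0.436,0],"spin":0.453,"claw":-1}
    - {"travel":[-0.17,0.436,0],"spin":0.453,"claw":-1}
    - {"travel":[-0.17,0.436,0],"spin":0.453,"claw":-1}

```text
time_s: 9.2
position: [552.3, -286.2, 226.1]
orientation: [-3.139, 0.001, -0.028]
contact_force: [-0.1, 0.5, -2.5]
grip_width: 0.272
gripper_force: 61.1
```

```bash
python3 - <<'E'
from h import *
plan((550,-291,225,-2))
c=cap('side');W=cloud(c)
cv2.imwrite('pics/side3.png',cv2.resize(c['pixels'][150:250,215:315,::-1],None,fx=6,fy=6,interpolation=cv2.INTER_CUBIC))
# cart front face (facing -y): points z 165-255
for lo,hi in((165,185),(185,205),(205,230)):
    m=(W[...,2]>lo)&(W[...,2]<hi)&(W[...,1]>-325)&(W[...,1]<-285)&(W[...,0]>480)&(W[...,0]<620)
    Q=W[m]
    if len(Q)>10: print(lo,len(Q),Q.min(0).round(1),Q.max(0).round(1),Q.mean(0).round(1),np.polyfit(Q[:,0],Q[:,1],1).round(3),np.percentile(Q[:,0],[2,98]).round(1))
E
```

```text
t 9.2 pos [ 552.3 -286.2  226.1] rpy [-3.139e+00  1.000e-03 -2.800e-02] F [-0.1  0.5 -2.5] w 0.272 q [ 0.42  0.69 -0.03  1.58  0.03  0.87 -1.22]
(550, -291, 225, -2) travel [-0.014, 0.033, 0.007] spin 0.009 rows>= 1
165 115 [ 515.1 -302.   165.1] [ 591.7 -291.6  184.8] [ 552.7 -297.5  174.1] [-2.80000e-02 -2.82275e+02] [515.2 591.2]
185 110 [ 514.8 -302.6  185.4] [ 593.1 -294.1  204.2] [ 552.8 -298.3  195.3] [-2.50000e-02 -2.84616e+02] [514.9 590.4]
205 129 [ 514.6 -304.   205.1] [ 592.  -294.3  229.8] [ 552.9 -298.5  216.5] [-2.30000e-02 -2.85774e+02] [514.8 591.3]
```

View pics/side3.png

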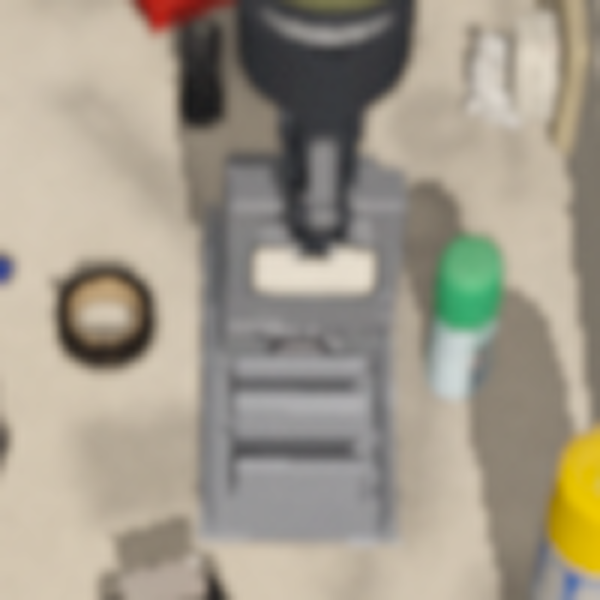

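```bash
python3 - <<'E'
from h import *
plan((550.4,-290,135,-1.8))
E
```

```text
t 9.25 pos [ 552.3 -286.7  226.3] rpy [-3.14   0.    -0.028] F [ 0.3 -0.3 -1.7] w 0.267 q [ 0.42  0.69 -0.03  1.58  0.03  0.87 -1.22]
(550.4, -290, 135, -1.8) travel [-0.012, 0.023, 0.608] spin 0.004 rows>= 2
```

send_rows:
  targets:
    - {"travel":[-0.012,0.022,0.2],"spin":0.004,"claw":-1}
    - {"travel":[-0.012,0.022,0.4],"spin":0.004,"claw":-1}
    - {"travel":[-0.012,0.022,0.6],"spin":0.004,"claw":-1}
    - {"travel":[-0.012,0.022,0.6],"spin":0.004,"claw":-1}
    - {"travel":[-0.012,0.022,0.6],"spin":0.004,"claw":-1}
    - {"travel":[-0.012,0.022,0.6],"spin":0.004,"claw":-1}

```text
time_s: 10.0
position: [551.0, -292.3, 138.1]
orientation: [3.14, -0.003, -0.035]
contact_force: [-0.1, 0.1, -1.7]
grip_width: 0.267
gripper_force: 61.0
```

```bash
python3 - <<'E'
from h import *
plan((550.4,-290,113,-1.8))
E
```

```text
t 10.0 pos [ 551.  -292.3  138.1] rpy [ 3.14e+00 -3.00e-03 -3.50e-02] F [-0.1  0.1 -1.7] w 0.267 q [ 0.43  0.8  -0.03  1.66  0.04  0.68 -1.22]
(550.4, -290, 113, -1.8) travel [-0.005, -0.016, 0.167] spin -0.005 rows>= 1
```

send_rows:
  targets:
    - {"travel":[-0.003,-0.012,0.07],"spin":0,"claw":-1}
    - {"travel":[-0.003,-0.012,0.13],"spin":0,"claw":-1}
    - {"travel":[-0.003,-0.012,0.13],"spin":0,"claw":-1}
    - {"travel":[-0.003,-0.012,0.13],"spin":0,"claw":-1}

```text
time_s: 10.5
position: [549.6, -290.3, 116.9]
orientation: [3.142, 0.0, -0.035]
contact_force: [0.4, -0.5, -1.0]
grip_width: 0.27
gripper_force: 61.1
```

```bash
python3 - <<'E'
from h import *
plan((550.4,-290,100,-1.8))
E
```

```text
t 10.5 pos [ 549.6 -290.3  116.9] rpy [ 3.142  0.    -0.035] F [ 0.4 -0.5 -1. ] w 0.27 q [ 0.43  0.83 -0.03  1.68  0.04  0.64 -1.23]
(550.4, -290, 100, -1.8) travel [0.006, -0.002, 0.112] spin -0.005 rows>= 1
```

send_rows:
  targets:
    - {"travel":[0.005,-0.002,0.05],"spin":0,"claw":-1}
    - {"travel":[0.005,-0.002,0.1],"spin":0,"claw":-1}
    - {"travel":[0.005,-0.002,0.1],"spin":0,"claw":-1}

```text
time_s: 10.88
position: [549.6, -289.6, 101.0]
orientation: [-3.141, 0.002, -0.035]
contact_force: [-0.6, 0.8, -1.5]
grip_width: 0.273
gripper_force: 61.1
```

send_rows:
  targets:
    - {"travel":[0,0,0.03],"spin":0,"claw":-1}
    - {"travel":[0,0,0.06],"spin":0,"claw":-1}
    - {"travel":[0,0,0.06],"spin":0,"claw":-1}

```text
time_s: 11.25
position: [550.0, -289.8, 92.6]
orientation: [-3.141, 0.001, -0.035]
contact_force: [0.3, -0.6, -1.6]
grip_width: 0.268
gripper_force: 61.1
```

send_rows:
  targets:
    - {"travel":[0,0,0.03],"spin":0,"claw":-1}
    - {"travel":[0,0,0.06],"spin":0,"claw":-1}
    - {"travel":[0,0,0.06],"spin":0,"claw":-1}

```text
time_s: 11.62
position: [549.9, -289.8, 83.5]
orientation: [-3.141, 0.001, -0.035]
contact_force: [0.2, -0.3, -1.7]
grip_width: 0.271
gripper_force: 61.1
```

send_rows:
  targets:
    - {"travel":[0,0,0.03],"spin":0,"claw":-1}
    - {"travel":[0,0,0.06],"spin":0,"claw":-1}
    - {"travel":[0,0,0.06],"spin":0,"claw":-1}

```text
time_s: 12.0
position: [550.1, -290.0, 74.6]
orientation: [-3.142, 0.0, -0.035]
contact_force: [-0.2, -0.6, -1.7]
grip_width: 0.275
gripper_force: 61.2
```

Going in cleanly; seat it, open to half, lift.

send_rows:
  targets:
    - {"travel":[0,0,0.015],"spin":0,"claw":-1}
    - {"travel":[0,0,0.015],"spin":0,"claw":-1}

```text
time_s: 12.25
position: [550.4, -290.1, 74.2]
orientation: [3.141, -0.0, -0.036]
contact_force: [-1.7, 0.5, 8.5]
grip_width: 0.272
gripper_force: 62.5
```

send_rows:
  targets:
    - {"travel":[0,0,0],"spin":0,"claw":0}
    - {"travel":[0,0,0],"spin":0,"claw":0}
    - {"travel":[0,0,0],"spin":0,"claw":0}
    - {"travel":[0,0,0],"spin":0,"claw":0}
    - {"travel":[0,0,-0.3],"spin":0,"claw":0}
    - {"travel":[0,0,-0.6],"spin":0,"claw":0}
    - {"travel":[0,0,-0.6],"spin":0,"claw":0}
    - {"travel":[0,0,-0.6],"spin":0,"claw":0}

```text
time_s: 13.25
position: [549.8, -289.7, 162.3]
orientation: [-3.141, 0.001, -0.035]
contact_force: [-0.7, -0.8, -0.9]
grip_width: 0.502
gripper_force: 0.0
```

```bash
python3 - <<'E'
from h import *
plan((554,-166.5,160,-1.8),(554,-166.5,73,-1.8))
W=cloud(cap('side'))
for n,y,z in(('used',-290,108),('clean',-228,84),('fresh',-167,108)):
    m=(abs(W[...,1]-y)<22)&(abs(W[...,2]-z)<5)&(abs(W[...,0]-552)<60); Q=W[m]
    m2=(abs(W[...,1]-y)<20)&(W[...,2]>62)&(W[...,2]<z-6)&(abs(W[...,0]-552)<60); F=W[m2]
    print(n,len(Q),np.median(Q,0).round(1),np.percentile(Q[:,0],[2,98]).round(1),np.percentile(Q[:,1],[2,98]).round(1),'face',len(F),np.median(F,0).round(1),np.polyfit(F[:,2],F[:,1],1).round(3),np.polyfit(F[:,0],F[:,1],1).round(3))
E
```

```text
t 13.25 pos [ 549.8 -289.7  162.3] rpy [-3.141e+00  1.000e-03 -3.500e-02] F [-0.7 -0.8 -0.9] w 0.502 q [ 0.43  0.77 -0.03  1.65  0.03  0.73 -1.22]
(554, -166.5, 160, -1.8) travel [-0.001, -0.822, 0.015] spin -0.005 rows>= 2
(554, -166.5, 73, -1.8) travel [0.0, 0.0, 0.58] spin 0.0 rows>= 2
used 194 [ 550.8 -292.3  108.4] [513.  589.2] [-305.  -277.7] face 190 [ 551.2 -302.2   82.3] [ 2.50000e-02 -3.04288e+02] [-4.10000e-02 -2.79863e+02]
clean 109 [ 536.3 -231.1   84.3] [514.4 590.8] [-241.5 -214.5] face 49 [ 536.2 -238.8   70. ] [ 2.18000e-01 -2.53493e+02] [-5.10000e-02 -2.10039e+02]
fresh 18 [ 518.7 -172.   107. ] [515.5 526.6] [-180.4 -155.5] face 79 [ 531.1 -176.5   80. ] [ 1.20000e-02 -1.77737e+02] [-2.80000e-02 -1.61667e+02]
```

send_rows:
  targets:
    - {"travel":[0,-0.4,0],"spin":-0.005,"claw":0}
    - {"travel":[0,-0.826,0],"spin":-0.005,"claw":0}
    - {"travel":[0,-0.826,0],"spin":-0.005,"claw":0}
    - {"travel":[0,-0.826,0],"spin":-0.005,"claw":0}
    - {"travel":[0,-0.826,0],"spin":-0.005,"claw":0}

```text
time_s: 13.92
position: [554.0, -168.3, 162.2]
orientation: [3.14, 0.001, -0.034]
contact_force: [-0.9, -0.7, 0.8]
grip_width: 0.497
gripper_force: 0.0
```

```bash
python3 - <<'E'
from h import *
plan((553.8,-165.8,74,-1.8))
E
```

```text
t 13.93 pos [ 554.  -168.3  162.2] rpy [ 3.14e+00  1.00e-03 -3.40e-02] F [-0.9 -0.7  0.8] w 0.497 q [ 0.22  0.72 -0.01  1.78  0.01  0.65 -1.4 ]
(553.8, -165.8, 74, -1.8) travel [-0.002, -0.016, 0.588] spin -0.004 rows>= 2
```

send_rows:
  targets:
    - {"travel":[0,-0.012,0.2],"spin":0,"claw":0}
    - {"travel":[0,-0.012,0.4],"spin":0,"claw":0}
    - {"travel":[0,-0.012,0.58],"spin":0,"claw":0}
    - {"travel":[0,-0.012,0.58],"spin":0,"claw":0}
    - {"travel":[0,-0.012,0.58],"spin":0,"claw":0}

```text
time_s: 14.55
position: [555.1, -165.6, 76.5]
orientation: [3.141, -0.001, -0.033]
contact_force: [0.6, 0.2, -0.0]
grip_width: 0.497
gripper_force: 0.0
```

send_rows:
  targets:
    - {"travel":[0,0,0],"spin":0,"claw":-1}
    - {"travel":[0,0,0],"spin":0,"claw":-1}
    - {"travel":[0,0,0],"spin":0,"claw":-1}
    - {"travel":[0,0,0],"spin":0,"claw":-1}
    - {"travel":[0,0,0],"spin":0,"claw":-1}

```text
time_s: 15.18
position: [555.7, -165.1, 77.1]
orientation: [3.14, -0.003, -0.032]
contact_force: [-0.6, -1.1, 6.1]
grip_width: 0.267
gripper_force: 59.8
```

send_rows:
  targets:
    - {"travel":[0,0,-0.1],"spin":0,"claw":-1}
    - {"travel":[0,0,-0.3],"spin":0,"claw":-1}
    - {"travel":[0,0,-0.6],"spin":0,"claw":-1}
    - {"travel":[0,0,-1],"spin":0,"claw":-1}
    - {"travel":[0,0,-1],"spin":0,"claw":-1}
    - {"travel":[0,0,-1],"spin":0,"claw":-1}
    - {"travel":[0,0,-1],"spin":0,"claw":-1}

```text
time_s: 16.05
position: [553.3, -163.8, 224.1]
orientation: [-3.141, 0.004, -0.031]
contact_force: [-0.2, 0.1, -1.9]
grip_width: 0.268
gripper_force: 59.0
```

```bash
python3 - <<'E'
from h import *
plan((577,94.3,220,108.5))
c=cap('side');W=cloud(c)
for lo,hi in((165,185),(185,205)):
    m=(W[...,2]>lo)&(W[...,2]<hi)&(W[...,1]>-205)&(W[...,1]<-150)&(W[...,0]>480)&(W[...,0]<620)
    Q=W[m]
    if len(Q)>10: print(lo,len(Q),Q.mean(0).round(1),np.polyfit(Q[:,0],Q[:,1],1).round(3),np.percentile(Q[:,0],[2,98]).round(1))
E
```

```text
t 16.05 pos [ 553.3 -163.8  224.1] rpy [-3.141  0.004 -0.031] F [-0.2  0.1 -1.9] w 0.268 q [ 0.21  0.63 -0.01  1.72  0.01  0.79 -1.4 ]
(577, 94.3, 220, 108.5) travel [0.043, -0.704, 0.011] spin -1.0 rows>= 5
(577, 94.3, 220, 108.5) travel [0.528, -0.468, 0.011] spin -1.0 rows>= 5
(577, 94.3, 220, 108.5) travel [0.317, 0.019, 0.005] spin -0.451 rows>= 2
165 112 [ 553.9 -175.2  173.6] [-8.00000e-03 -1.70638e+02] [514.9 592. ]
185 115 [ 552.1 -176.   195. ] [-2.30000e-02 -1.63182e+02] [514.6 590.5]
```

send_rows:
  targets:
    - {"travel":[0.01,-0.14,0],"spin":-0.2,"claw":-1}
    - {"travel":[0.02,-0.28,0],"spin":-0.4,"claw":-1}
    - {"travel":[0.03,-0.42,0],"spin":-0.6,"claw":-1}
    - {"travel":[0.03,-0.56,0],"spin":-0.8,"claw":-1}
    - {"travel":[0.04,-0.7,0],"spin":-1,"claw":-1}
    - {"travel":[0.04,-0.7,0],"spin":-1,"claw":-1}

```text
time_s: 16.85
position: [563.6, -57.4, 224.7]
orientation: [-3.139, 0.0, 0.756]
contact_force: [-0.7, -0.8, -2.7]
grip_width: 0.275
gripper_force: 59.1
```

send_rows:
  targets:
    - {"travel":[0.11,-0.09,0],"spin":-0.2,"claw":-1}
    - {"travel":[0.21,-0.19,0],"spin":-0.4,"claw":-1}
    - {"travel":[0.32,-0.28,0],"spin":-0.6,"claw":-1}
    - {"travel":[0.42,-0.37,0],"spin":-0.8,"claw":-1}
    - {"travel":[0.53,-0.47,0],"spin":-1,"claw":-1}
    - {"travel":[0.53,-0.47,0],"spin":-1,"claw":-1}

```text
time_s: 17.6
position: [573.5, 46.9, 225.1]
orientation: [-3.14, -0.001, 1.537]
contact_force: [0.4, -0.1, -2.9]
grip_width: 0.272
gripper_force: 59.0
```

send_rows:
  targets:
    - {"travel":[0.11,0.01,0],"spin":-0.15,"claw":-1}
    - {"travel":[0.21,0.02,0],"spin":-0.3,"claw":-1}
    - {"travel":[0.32,0.02,0],"spin":-0.45,"claw":-1}
    - {"travel":[0.32,0.02,0],"spin":-0.45,"claw":-1}
    - {"travel":[0.32,0.02,0],"spin":-0.45,"claw":-1}

```text
time_s: 18.23
position: [578.2, 91.6, 225.3]
orientation: [-3.14, 0.002, 1.887]
contact_force: [-0.2, -0.0, -2.1]
grip_width: 0.273
gripper_force: 59.0
```

```bash
python3 - <<'E'
from h import *
plan((577,94.8,165,108.5))
E
```

```text
t 18.23 pos [578.2  91.6 225.3] rpy [-3.140e+00  2.000e-03  1.887e+00] F [-0.2 -0.  -2.1] w 0.273 q [ 0.07  0.68 -0.54  1.68  0.43  0.9  -0.33]
(577, 94.8, 165, 108.5) travel [0.023, -0.001, 0.402] spin -0.009 rows>= 1
```

send_rows:
  targets:
    - {"travel":[0.02,0,0.2],"spin":-0.009,"claw":-1}
    - {"travel":[0.02,0,0.41],"spin":-0.009,"claw":-1}
    - {"travel":[0.02,0,0.41],"spin":-0.009,"claw":-1}
    - {"travel":[0.02,0,0.41],"spin":-0.009,"claw":-1}
    - {"travel":[0.02,0,0.41],"spin":-0.009,"claw":-1}

```text
time_s: 18.85
position: [578.3, 96.9, 165.7]
orientation: [3.139, 0.0, 1.899]
contact_force: [0.1, -0.3, -1.0]
grip_width: 0.273
gripper_force: 59.4
```

```bash
python3 - <<'E'
from h import *
plan((577,94.8,146,108.5))
E
```

```text
t 18.85 pos [578.3  96.9 165.7] rpy [3.139 0.    1.899] F [ 0.1 -0.3 -1. ] w 0.273 q [ 0.04  0.76 -0.5   1.74  0.49  0.77 -0.38]
(577, 94.8, 146, 108.5) travel [-0.011, -0.013, 0.131] spin 0.006 rows>= 1
```

send_rows:
  targets:
    - {"travel":[-0.011,-0.012,0],"spin":0.006,"claw":-1}
    - {"travel":[-0.011,-0.012,0.06],"spin":0.006,"claw":-1}
    - {"travel":[-0.011,-0.012,0.12],"spin":0.006,"claw":-1}
    - {"travel":[-0.011,-0.012,0.12],"spin":0.006,"claw":-1}

```text
time_s: 19.35
position: [576.2, 94.9, 145.3]
orientation: [-3.141, -0.0, 1.895]
contact_force: [1.0, 0.2, -3.3]
grip_width: 0.272
gripper_force: 59.4
```

```bash
python3 - <<'E'
from h import *
plan((577,94.8,138,108.5))
E
```

```text
t 19.35 pos [576.2  94.9 145.3] rpy [-3.141 -0.     1.895] F [ 1.   0.2 -3.3] w 0.272 q [ 0.03  0.78 -0.48  1.76  0.51  0.72 -0.4 ]
(577, 94.8, 138, 108.5) travel [-0.003, 0.005, 0.049] spin 0.002 rows>= 1
```

send_rows:
  targets:
    - {"travel":[-0.002,0.005,0.03],"spin":0,"claw":-1}
    - {"travel":[-0.002,0.005,0.06],"spin":0,"claw":-1}
    - {"travel":[-0.002,0.005,0.09],"spin":0,"claw":-1}
    - {"travel":[-0.002,0.005,0.09],"spin":0,"claw":-1}

```text
time_s: 19.85
position: [576.6, 94.7, 132.3]
orientation: [-3.141, 0.0, 1.895]
contact_force: [-0.6, -0.1, -2.0]
grip_width: 0.267
gripper_force: 59.5
```

send_rows:
  targets:
    - {"travel":[0,0,0.03],"spin":0,"claw":-1}
    - {"travel":[0,0,0.06],"spin":0,"claw":-1}
    - {"travel":[0,0,0.09],"spin":0,"claw":-1}
    - {"travel":[0,0,0.09],"spin":0,"claw":-1}

```text
time_s: 20.35
position: [576.7, 94.7, 118.8]
orientation: [-3.141, 0.0, 1.895]
contact_force: [0.4, -0.2, -2.0]
grip_width: 0.271
gripper_force: 59.4
```

send_rows:
  targets:
    - {"travel":[0,0,0.03],"spin":0,"claw":-1}
    - {"travel":[0,0,0.052],"spin":0,"claw":-1}
    - {"travel":[0,0,0.052],"spin":0,"claw":-1}

```text
time_s: 20.72
position: [576.9, 94.8, 111.4]
orientation: [-3.142, 0.0, 1.895]
contact_force: [0.2, -0.3, -2.3]
grip_width: 0.267
gripper_force: 59.5
```

send_rows:
  targets:
    - {"travel":[0,0,0],"spin":0,"claw":0}
    - {"travel":[0,0,0],"spin":0,"claw":0}
    - {"travel":[0,0,0],"spin":0,"claw":0}
    - {"travel":[0,0,0],"spin":0,"claw":0}
    - {"travel":[0,0,-0.2],"spin":0,"claw":0}
    - {"travel":[0,0,-0.33],"spin":0,"claw":0}
    - {"travel":[0,0,-0.33],"spin":0,"claw":-1}
    - {"travel":[0,0,-0.33],"spin":0,"claw":-1}
    - {"travel":[0,0,-0.33],"spin":0,"claw":-1}
    - {"travel":[0,0,-0.33],"spin":0,"claw":-1}
    - {"travel":[0,0,-0.33],"spin":0,"claw":-1}

```text
time_s: 22.1
position: [576.7, 94.8, 160.6]
orientation: [-3.141, -0.0, 1.895]
contact_force: [0.7, -0.0, 0.3]
grip_width: -0.002
gripper_force: 0.0
```

```bash
python3 - <<'E'
from h import *
plan((576,94.8,144,108.5))
c=cap('side'); W=cloud(c)
m=(W[...,2]>135)&(W[...,2]<148)&(W[...,0]>530)&(W[...,0]<630)&(W[...,1]>40)&(W[...,1]<150)
print(m.sum(),np.median(W[m],0))
E
```

```text
t 22.1 pos [576.7  94.8 160.6] rpy [-3.141 -0.     1.895] F [ 0.7 -0.   0.3] w -0.002 q [ 0.04  0.76 -0.49  1.75  0.5   0.76 -0.38]
(576, 94.8, 144, 108.5) travel [0.002, -0.005, 0.111] spin 0.002 rows>= 1
119 [578.89566757  83.46448673 142.46906775]
```

Cartridge stands on the raised tray (top 142.5). Push 20 mm.

send_rows:
  targets:
    - {"travel":[0,0,0.06],"spin":0,"claw":-1}
    - {"travel":[0,0,0.11],"spin":0,"claw":-1}
    - {"travel":[0,0,0.15],"spin":0,"claw":-1}
    - {"travel":[0,0,0.19],"spin":0,"claw":-1}
    - {"travel":[0,0,0.22],"spin":0,"claw":-1}
    - {"travel":[0,0,0.24],"spin":0,"claw":-1}
    - {"travel":[0,0,0.255],"spin":0,"claw":-1}
    - {"travel":[0,0,0.255],"spin":0,"claw":-1}

```text
time_s: 23.15
position: [577.0, 94.8, 122.9]
orientation: [3.141, 0.0, 1.895]
contact_force: [0.2, -1.0, 4.8]
grip_width: -0.002
gripper_force: 2.6
```

send_rows:
  targets:
    - {"travel":[0,0,0.01],"spin":0,"claw":-1}
    - {"travel":[0,0,0.01],"spin":0,"claw":-1}

```text
time_s: 23.4
position: [577.6, 95.0, 122.2]
orientation: [3.14, 0.001, 1.895]
contact_force: [-0.3, -0.5, 9.5]
grip_width: -0.001
gripper_force: 4.8
```

send_rows:
  targets:
    - {"travel":[0,0,0.015],"spin":0,"claw":-1}
    - {"travel":[0,0,0.025],"spin":0,"claw":-1}
    - {"travel":[0,0,0.025],"spin":0,"claw":-1}

```text
time_s: 23.78
position: [580.1, 96.0, 122.2]
orientation: [3.133, 0.002, 1.895]
contact_force: [-4.5, -2.3, 32.5]
grip_width: -0.002
gripper_force: 16.2
```

send_rows:
  targets:
    - {"travel":[0,0,-0.1],"spin":0,"claw":-1}
    - {"travel":[0,0,-0.4],"spin":0,"claw":-1}
    - {"travel":[0,0,-0.8],"spin":0,"claw":-1}
    - {"travel":[0,0,-0.8],"spin":0,"claw":-1}
    - {"travel":[0,0,-0.8],"spin":0,"claw":-1}
    - {"travel":[0,0,-0.8],"spin":0,"claw":-1}

```text
time_s: 24.52
position: [575.9, 94.2, 235.8]
orientation: [-3.138, 0.0, 1.895]
contact_force: [0.2, -1.0, 0.1]
grip_width: -0.001
gripper_force: 0.0
```

send_rows:
  targets:
    - {"travel":[-0.4,-0.4,0],"spin":0,"claw":-1}
    - {"travel":[-0.8,-0.8,0],"spin":0,"claw":-1}
    - {"travel":[-0.8,-0.8,0],"spin":0,"claw":-1}
    - {"travel":[-0.8,-0.8,0],"spin":0,"claw":-1}
    - {"travel":[-0.8,-0.8,0],"spin":0,"claw":-1}

```text
time_s: 25.15
position: [501.4, -56.6, 236.8]
orientation: [-3.141, -0.001, 1.896]
contact_force: [-0.0, 0.2, 0.3]
grip_width: -0.002
gripper_force: 0.0
```

```bash
python3 - <<'E'
from h import *
plan()
c=cap('side'); W=cloud(c)
cv2.imwrite('pics/side9.png',cv2.resize(c['pixels'][90:250,215:315,::-1],None,fx=3.75,fy=3.75,interpolation=cv2.INTER_CUBIC))
m=(W[...,2]>120)&(W[...,2]<148)&(W[...,0]>530)&(W[...,0]<630)&(W[...,1]>40)&(W[...,1]<150)
print(m.sum(),np.percentile(W[m],[10,50,90],0).round(1))
Q=W[m&(W[...,2]>126)]; print(cv2.minAreaRect(Q[:,:2].astype(np.float32)))
for y,z in((-290,108),(-228,84)):
    m=(abs(W[...,1]-y)<20)&(abs(W[...,2]-z)<4)&(abs(W[...,0]-552)<60);print(m.sum(),np.median(W[m],0).round(1))
E
```

```text
t 25.15 pos [501.4 -56.6 236.8] rpy [-3.141e+00 -1.000e-03  1.896e+00] F [-0.   0.2  0.3] w -0.002 q [ 0.39  0.57 -0.58  1.9   0.43  0.79 -0.1 ]
148 [[564.9  58.5 123.4]
 [578.1  86.4 129.6]
 [592.8 118.3 134.1]]
((578.0813598632812, 91.86053466796875), (25.989717483520508, 77.67050170898438), 17.754587173461914)
177 [ 548.8 -292.6  108.1]
164 [ 550.8 -229.2   84.1]
```

View pics/side9.png

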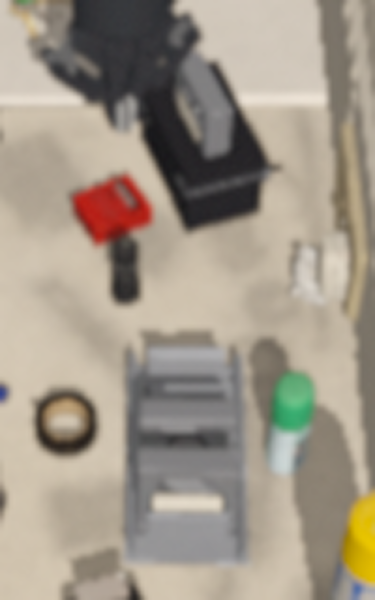

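The picture shows the fresh cartridge low in the dock at about (205,105), with its top at about 130 mm, so it is latched. The used one stands in the previously empty bay at about (187,500), the cleaning cartridge is in place at about (185,437), and the bystanders have not moved.

```bash
python3 -c "
from workcell import env
print(env.close_job())"
```

```text
the job is handed in; nothing more can be done
None
```

The job is handed in with no verdict shown: on the last camera check the fresh cartridge was latched in the dock (top about 130 mm, not 142 mm raised), the used one stood in the bay that was empty, and the cleaning cartridge and bystanders looked unmoved.

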